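# Clear the gauged bearings: rejects into the reject box, good ones on the demagnetiser

### The arm

A 6-joint arm with a two-finger parallel gripper is mounted at the origin on the work surface. World frame = base frame: x ahead of the robot, y to its left, z up, the work surface at z = 0. Lengths are in m, angles in rad, forces in N, time in s.
With the tool pointing down it reaches from about 0.35 to 0.775 m from the base axis. Payload 5.5 kg.
Tool frame: the origin (TCP) lies between the finger pads; the fingertips stand 8 mm ahead of it and the grasp point (between the pads) lies 11 mm behind it; z points along the fingers, y is the line along which they close (so a half turn about z gives the same grasp; the last joint's range is limited). The gripper opens to 85 mm and grips with 20 to 120 N. Pads are 22 mm wide; open, the fingers measure 114 mm over their backs; the gripper's body (76 mm by 85 mm) begins 54 mm behind the grasp point. The pads swing forward as they close: fully open they stand 13 mm farther back than shut.
Start: joints at [1.062, 0.313, 0.046, 1.304, 0, 1.431], TCP at [0.207, 0.536, 0.239] pointing down, gripper open.
Joint ranges: [-2.76, 2.76], [-0.86, 1.69], [-1.03, 1.26], [-2.2, 2.34], [-1.47, 1.5], [-3.14, 3.14]. Speed limits (rad/s): [2.57, 2.57, 3.14, 3.14, 3.14, 3.14].

### API

Orientations are given as a unit quaternion [w, x, y, z].
In Python, from workcell import env gives the robot as it stands.
- The arm moves only by the tool move_arm, never from a script. Its argument "moves" is one flat list of numbers, 5 for each row, row after row: the shift along the world's x, y, z in m, then the turn about the world's z in rad, then the finger opening in m, from 0 to 0.0854. A call has 1 to 12 rows; each row is the pose to reach, as a shift and turn from the pose commanded when the call began; what a row does not reach only later rows make up. A row lasts 1/12 s, in which the tool goes at most 41.7 mm and 7.16 degrees, less where a joint would pass 70% of its speed; a pose out of reach is approached as far as the arm can. A call with a gripper value outside its range is refused whole. The fingers move at their own pace and stop on an object; "newtons" is the grip in N (left out, the last holds). Time passes only in rows, so rows that repeat a pose let the fingers close. It gives the time, the measured TCP pose, the force, the opening and the grip force at its end, in the units of the state.
- env.get_state(): the state, without advancing time (a new reading comes with each control period).
- env.read_camera(name): name is "side" or "top"; returns a dict with "pixels" (384x512x3 uint8, red, green, blue), "camera_matrix" (3x3 intrinsics, pixels), "rvec" (rotation vector, rad) and "tvec" (3), from world to camera coordinates, as OpenCV has them. Camera axes: x right, y down, z forward; pixel columns grow to the right and rows downward; lengths in m; the calibration is good to about 2 mm. A picture is of the moment at which its call begins. There is no depth.
- env.hand_in(): hands the job in; it is judged then, once.
The state is a dict: "clock": time; "joint_pos": joint angles; "qvel": joint speeds; "tau": joint torques, N m; "tcp_pos": TCP position; "orientation": TCP orientation; "wrist_force": force on the tool from outside, world axes, zero at the start; "ft_torque": the same for the moment, N m; "finger_gap": finger opening in m; "grip_force": force on a finger pad.
Only numpy, scipy, OpenCV 4.12 (cv2) and the standard library are available. Lean on these libraries where they do the work, as an engineer would, in place of code of your own. Each camera call takes 0.05 s, during which the arm holds its last target. There are 200 camera calls.

### The job

The bearings on the counter have been gauged: those with red-painted faces are rejects, the unpainted ones are good. First push the red reject box's door fully shut until its catch holds it, and only then drop every red bearing in through the box's open top; lay every good bearing in the tray on the demagnetiser and, once all of this is done, press the red rocker switch over to on (the end with the white line). Leave the other things on the counter where they lie.

Things in the scene. Friction and masses are not known exactly. Their poses are not given: they have to be found in the camera images.
- reject_1: rejected deep-groove ball bearing: both faces painted red, bright steel rim; outer diameter 40 mm, bore 17 mm, width 12 mm; its origin is its centre, its z axis the bore axis; it lies flat on the counter, centre 6 mm up; about 65 g. Two or three of the rejects are present
- reject_2: rejected deep-groove ball bearing: both faces painted red, bright steel rim; outer diameter 40 mm, bore 17 mm, width 12 mm; its origin is its centre, its z axis the bore axis; it lies flat on the counter, centre 6 mm up; about 65 g. Two or three of the rejects are present
- reject_3: rejected deep-groove ball bearing: both faces painted red, bright steel rim; outer diameter 40 mm, bore 17 mm, width 12 mm; its origin is its centre, its z axis the bore axis; it lies flat on the counter, centre 6 mm up; about 65 g. Two or three of the rejects are present
- good_1: good deep-groove ball bearing: bright steel with grey shields and no paint; outer diameter 40 mm, bore 17 mm, width 12 mm; its origin is its centre, its z axis the bore axis; it lies flat on the counter, centre 6 mm up; about 65 g. Two or three of the good ones are present
- good_2: good deep-groove ball bearing: bright steel with grey shields and no paint; outer diameter 40 mm, bore 17 mm, width 12 mm; its origin is its centre, its z axis the bore axis; it lies flat on the counter, centre 6 mm up; about 65 g. Two or three of the good ones are present
- good_3: good deep-groove ball bearing: bright steel with grey shields and no paint; outer diameter 40 mm, bore 17 mm, width 12 mm; its origin is its centre, its z axis the bore axis; it lies flat on the counter, centre 6 mm up; about 65 g. Two or three of the good ones are present
- reject_box: red sheet-steel reject box on the right, fixed, 220 mm deep (x) by 250 mm wide (y) by 240 mm high; origin at the centre of its underside, z up; its front with the door is its -x side and faces the middle of the counter. Walls 4 mm, inner floor 24 mm up; the front edge is only 200 mm high, from there a hood slopes up to the top opening
- chute_mouth (a point): centre of the open top of the reject box, 240 mm above the counter; the opening is 140 mm (box x) by 240 mm (box y); below it a steel chute slopes down to a 75 mm gap along the back, through which parts fall to the box floor; same axes as the box
- reject_door (a joint): hinge angle of the reject box's door in rad: 0 shut, it starts open between 0.55 and 1.0, grows as it opens. Light and free-moving; it stays where it is left. A spring roller catch pushes back with about 5 N over the last 3 degrees (0.06 rad) and then snaps the door shut at 0 and holds it; not caught, it stands at about 0.03 or more
- door_hinge (a point): on the vertical hinge line, 148 mm above the counter, at the box's -y end of the front; point axes turn with the door: y from the hinge towards the free edge, -x out of the outer face, z up (door shut: the same as the box's axes). The door is a red flat panel 250 mm wide and 12 mm thick, from 28 to 196 mm above the counter; the hinge line is in its inner face
- door_push (a point): point on the outer face of the door where it is best pushed, 200 mm from the hinge line (50 mm from the free edge), 148 mm above the counter; axes as door_hinge
- tray (a point): centre of the floor of the shallow stainless tray on top of the demagnetiser (grey box, 200 by 250 mm, 65 mm high, fixed, on the left), 68 mm above the counter; the tray floor is 136 mm (x) by 216 mm (y), its lip stands 5 mm high all round; z up, -x is the demagnetiser's front with the rocker
- rocker (a joint): angle of the demagnetiser's red rocker switch in rad: 0 off (as it starts), 0.4 fully on; it stays where it is left and needs about 2 N on its end
- rocker_on (a point): top of the on end of the red rocker (24 by 36 mm, 36 along the demagnetiser's y), the raised +y end marked with a white line, about 78 mm above the counter when off, 10 mm from the pivot; pressing it down about 4 mm turns the switch on
- lock_nut: bystander: round brass lock nut, diameter 44 mm, 10 mm high; origin under its centre
- polymer_cage: bystander: black polymer bearing cage, diameter 38 mm, 11 mm high; origin under its centre
- ring_gauge: bystander: steel setting ring, diameter 50 mm, 16 mm high, no red; origin under its centre
- circlip_pliers: bystander: blued circlip pliers with blue handles, 180 mm long, lying; origin under the pivot, tips to +x
- paint_marker: bystander: white paint marker with a red cap, 113 mm long, lying along x; origin under its middle
There are look-alikes about, which are no part of the job. What is shaped like the good_3 but purple is not meant.

How it is judged:
On the way, in this order (a step that is already met when the one before it is completed fails the run):
1. the reject box's door is shut on its catch while no rejected bearing is in the box yet (value of joint reject_door below 0.02 rad and not (x of reject_1 in the frame of reject_box between -0.115 and 0.11 m and y of reject_1 in the frame of reject_box between -0.125 and 0.125 m and z of reject_1 in the frame of reject_box between 0.01 and 0.135 m) and not (x of reject_2 in the frame of reject_box between -0.115 and 0.11 m and y of reject_2 in the frame of reject_box between -0.125 and 0.125 m and z of reject_2 in the frame of reject_box between 0.01 and 0.135 m) and not (x of reject_3 in the frame of reject_box between -0.115 and 0.11 m and y of reject_3 in the frame of reject_box between -0.125 and 0.125 m and z of reject_3 in the frame of reject_box between 0.01 and 0.135 m)), for 0.3 s.
2. every rejected bearing is down in the shut reject box and every good bearing lies in the demagnetiser's tray, the rocker still off (value of joint reject_door below 0.02 rad and value of joint rocker below 0.1 rad and x of reject_1 in the frame of reject_box between -0.115 and 0.11 m and y of reject_1 in the frame of reject_box between -0.125 and 0.125 m and z of reject_1 in the frame of reject_box between 0.01 and 0.135 m and x of reject_2 in the frame of reject_box between -0.115 and 0.11 m and y of reject_2 in the frame of reject_box between -0.125 and 0.125 m and z of reject_2 in the frame of reject_box between 0.01 and 0.135 m and x of reject_3 in the frame of reject_box between -0.115 and 0.11 m and y of reject_3 in the frame of reject_box between -0.125 and 0.125 m and z of reject_3 in the frame of reject_box between 0.01 and 0.135 m and x of good_1 in the frame of tray between -0.07 and 0.07 m and y of good_1 in the frame of tray between -0.11 and 0.11 m and z of good_1 in the frame of tray between 0.001 and 0.03 m and x of good_2 in the frame of tray between -0.07 and 0.07 m and y of good_2 in the frame of tray between -0.11 and 0.11 m and z of good_2 in the frame of tray between 0.001 and 0.03 m and x of good_3 in the frame of tray between -0.07 and 0.07 m and y of good_3 in the frame of tray between -0.11 and 0.11 m and z of good_3 in the frame of tray between 0.001 and 0.03 m), for 0.2 s.
3. the rocker is pressed on with the good bearings in the tray (value of joint rocker above 0.3 rad and x of good_1 in the frame of tray between -0.07 and 0.07 m and y of good_1 in the frame of tray between -0.11 and 0.11 m and z of good_1 in the frame of tray between 0.001 and 0.03 m and x of good_2 in the frame of tray between -0.07 and 0.07 m and y of good_2 in the frame of tray between -0.11 and 0.11 m and z of good_2 in the frame of tray between 0.001 and 0.03 m and x of good_3 in the frame of tray between -0.07 and 0.07 m and y of good_3 in the frame of tray between -0.11 and 0.11 m and z of good_3 in the frame of tray between 0.001 and 0.03 m), for 0.2 s.
At the end, for the whole second after the job is handed in: The door is on its catch (joint under 0.02 rad), every rejected bearing present is inside the reject box below 135 mm, every good bearing present has its centre over the tray floor and no more than 30 mm above it, all at rest (under 20 mm/s), and the rocker is on (over 0.3 rad) (all of step 3 and value of joint reject_door below 0.02 rad and x of reject_1 in the frame of reject_box between -0.115 and 0.11 m and y of reject_1 in the frame of reject_box between -0.125 and 0.125 m and z of reject_1 in the frame of reject_box between 0.01 and 0.135 m and x of reject_2 in the frame of reject_box between -0.115 and 0.11 m and y of reject_2 in the frame of reject_box between -0.125 and 0.125 m and z of reject_2 in the frame of reject_box between 0.01 and 0.135 m and x of reject_3 in the frame of reject_box between -0.115 and 0.11 m and y of reject_3 in the frame of reject_box between -0.125 and 0.125 m and z of reject_3 in the frame of reject_box between 0.01 and 0.135 m and linear speed of each of reject_1, reject_2, reject_3, good_1, good_2, good_3 below 0.02 m/s); the robot touches nothing.
It fails at once if one of the other things on the counter (nut, cage, setting ring, pliers, marker) is moved more than 50 mm (distance of any of lock_nut, polymer_cage, ring_gauge, circlip_pliers, paint_marker from where it was at the start of the episode above 0.05 m).
Of reject_1, reject_2, reject_3 only 2 to 3 are there at a start; the rules pass over those that are not, and their reading is None.
Of good_1, good_2, good_3 only 2 to 3 are there at a start; the rules pass over those that are not, and their reading is None.
At some moment in a run one of reject_1, reject_2, reject_3, good_1, good_2, good_3 may be knocked a few centimetres aside while the robot is not near it.
Once in a run the grip may slacken for a moment while it holds something.
It also fails if it takes over 210 s, if anything falls off the work surface, if the arm or the gripper's body presses on something with over 40 N, if the wrist force passes 120 N, or if a joint passes its speed limit or range.

## Working session

There is one attempt and no reset: what is moved stays moved. The work goes in short steps, Python scripts to look and compute and a tool call to move; the robot and the scene stay as the last step left them, time stands still between calls to the robot, and variables do not carry over. Pictures are saved under pics/ and viewed, at most 14 in all, crops included, and the job is handed in when it is done.

Besides the shell and the picture viewer there is one more tool, called as name(argument=value, ...), one argument or row to a line, values as JSON. move_arm: Moves the arm, as the interface text tells. Its arguments: {"type":"object","properties":{"moves":{"type":"array"},"newtons":{"type":"number"}},"required":["moves"]}

```bash
mkdir -p pics; cat > h.py <<'E'
import numpy as np,cv2
from workcell import env
def shot(n,f):
    r=env.read_camera(n); cv2.imwrite(f,r["pixels"][:,:,::-1]); np.savez(f'{n}.npz',**{k:np.array(v) for k,v in r.items()}); return r
def cal(n): return np.load(f'{n}.npz')
def w(n,u,v,z):
    c=cal(n);R=cv2.Rodrigues(c['rvec'])[0];t=c['tvec'].ravel();d=R.T@np.linalg.inv(c['camera_matrix'])@[u,v,1];o=-R.T@t
    return (o+d*(z-o[2])/d[2]).round(4)
def px(n,p):
    c=cal(n);return cv2.projectPoints(np.array([p],float),c['rvec'],c['tvec'],c['camera_matrix'],None)[0].ravel().round(1)
def big(n,f,x0,y0,x1,y1,s): cv2.imwrite(f,cv2.resize(cal(n)['pixels'][y0:y1,x0:x1,::-1],None,fx=s,fy=s,interpolation=cv2.INTER_CUBIC))
E
python3 -c "
from h import *
shot('top','pics/t0.png');shot('side','pics/s0.png')
for n in('top','side'):
  c=cal(n);print(-cv2.Rodrigues(c['rvec'])[0].T@c['tvec'].ravel())
big('top','pics/t0b.png',0,0,512,384,1.56)
print(env.get_state())"
```

```text
[ 0.51099925 -0.00785278  1.45007788]
[ 0.98443403 -0.65385844  0.77015609]
{'clock': 0.1, 'joint_pos': array([ 1.06239247e+00,  3.13931550e-01,  4.51052498e-02,  1.30359616e+00,
       -1.65096438e-05,  1.43117463e+00]), 'qvel': array([-0.00068838, -0.00368145,  0.0046394 , -0.0007757 , -0.00134758,
        0.00037144]), 'tau': array([ 2.32131133e-03, -4.81728244e+01,  2.99242419e+01,  1.27469216e-02,
       -1.58956382e-04,  2.11590327e-05]), 'tcp_pos': array([0.2070872 , 0.53594764, 0.23849965]), 'orientation': array([-2.51033180e-04,  1.83347902e-01,  9.83047753e-01, -7.73387018e-04]), 'wrist_force': array([ 0.22647397,  0.46166741, -0.60149309]), 'ft_torque': array([-0.02028431, -0.01965934,  0.03925609]), 'grip_force': 0.0, 'finger_gap': 0.08519153456307463}
```

View pics/t0b.png

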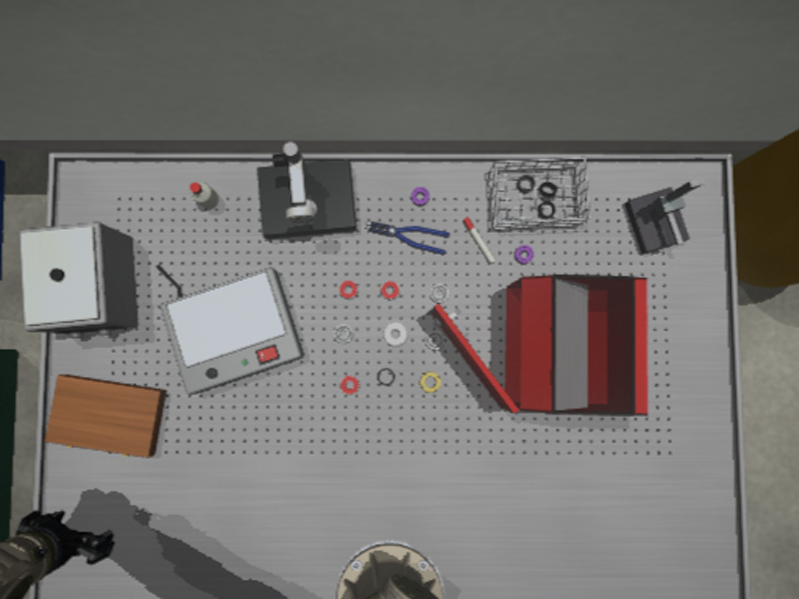

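View pics/s0.png

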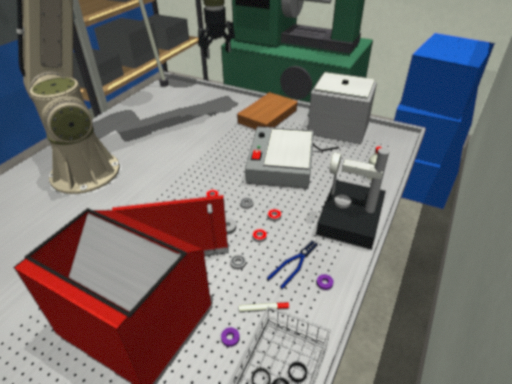

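The top view (enlarged 1.56x) shows these candidates:
- **Red rings:** (348,290), (390,290) and (349,385).
- **Plain steel bearings:** (344,333), (440,292) and (435,341). The last one is near the door.
- **Bystanders:** the bright ring at (395,334) looks like the larger setting ring. The black one at (386,377) is the cage, (430,382) is the brass nut, and the purple rings are decoys.

I'll confirm these in a crop.

```bash
python3 -c "
from h import *
big('top','pics/t0c.png',205,165,345,275,5.7)
big('top','pics/t0d.png',95,165,205,260,7)"
```

```text
(no output)
```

View pics/t0c.png

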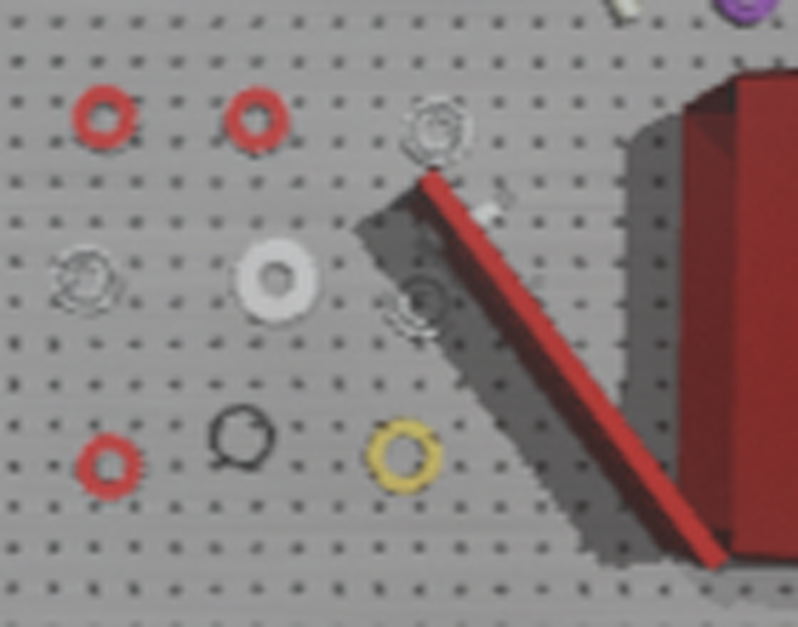

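View pics/t0d.png

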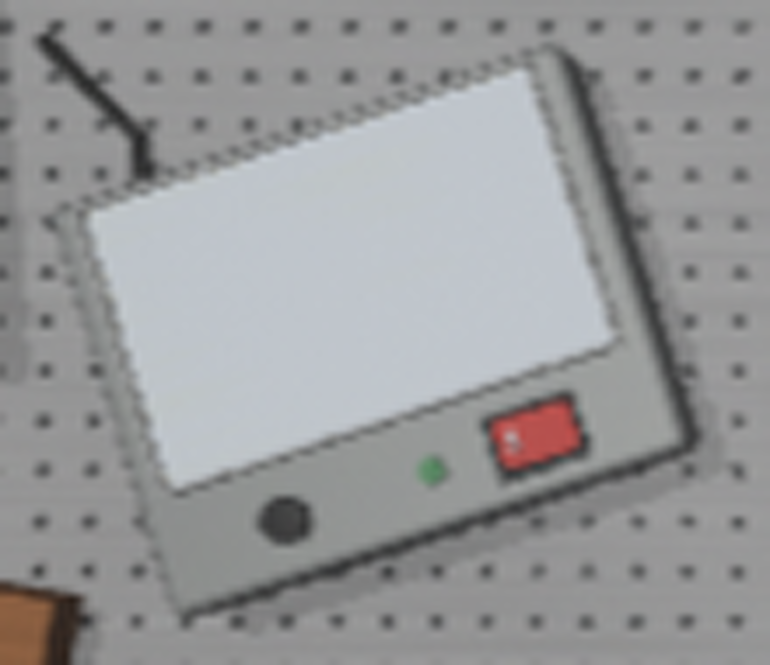

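The crops confirm it:
- **Rejects (crop pixels):** (104,118), (256,120), (110,467).
- **Good bearings:** (87,280), (436,130), (418,300).
- **Setting ring:** (277,280), solid and larger, so it's a bystander.
- **Rocker:** its white mark is on the left end at (512,440).

```bash
python3 -c "
from h import *
c=lambda u,v,z:w('top',205+(u+.5)/5.7-.5,165+(v+.5)/5.7-.5,z)
d=lambda u,v,z:w('top',95+(u+.5)/7-.5,165+(v+.5)/7-.5,z)
for k,p in dict(R1=(104,118,.012),R2=(256,120,.012),R3=(110,467,.012),G1=(87,280,.012),G2=(436,130,.012),G3=(418,300,.012),ring=(277,280,.016),cage=(242,437,.011),nut=(405,456,.01),doorfree=(432,178,.196),doorhinge=(716,562,.196)).items(): print(k,c(*p)[:2])
for k,p in dict(ron=(512,438,.078),rc=(536,436,.075),t1=(90,212,.073),t2=(527,68,.073),t3=(617,340,.073),t4=(176,492,.073)).items(): print(k,d(*p)[:2])
b=lambda u,v,z:w('top',u/1.5606,v/1.5606,z)
for p in [(524,277),(647,278),(647,414),(516,412),(507,290)]: print(p,b(*p,.24)[:2])
"
```

```text
R1 [0.6495 0.0919]
R2 [0.6484 0.0017]
R3 [0.4439 0.0869]
G1 [0.5534 0.1013]
G2 [ 0.6426 -0.1051]
G3 [ 0.5419 -0.0941]
ring [ 0.5534 -0.0109]
cage [0.4614 0.0096]
nut [ 0.4504 -0.0862]
doorfree [ 0.6008 -0.0905]
doorhinge [ 0.4048 -0.2344]
ron [0.5083 0.2629]
rc [0.5092 0.2525]
t1 [0.6121 0.4607]
t2 [0.6793 0.2599]
t3 [0.5533 0.2163]
t4 [0.4834 0.4174]
(524, 277) [ 0.6502 -0.2457]
(647, 278) [ 0.6487 -0.4703]
(647, 414) [ 0.403  -0.4627]
(516, 412) [ 0.4063 -0.2276]
(507, 290) [ 0.6263 -0.2144]
```

move_arm(
  moves=[0.1,-0.1,0.06,0.2,0.0,0.329,-0.609,0.06,0.37,0.0,0.329,-0.609,0.06,0.37,0.0,0.329,-0.609,0.06,0.37,0.0,0.329,-0.609,0.06,0.37,0.0,0.329,-0.609,0.06,0.37,0.0,0.329,-0.609,0.06,0.37,0.0,0.329,-0.609,0.06,0.37,0.0,0.329,-0.609,0.06,0.37,0.0,0.329,-0.609,0.06,0.37,0.0,0.329,-0.609,0.06,0.37,0.0,0.329,-0.609,0.06,0.37,0.0],
  newtons=40,
)

```text
clock: 1.1
tcp_pos: [0.4422, 0.1072, 0.2855]
orientation: [-0.0, -0.001, 1.0, 0.0]
wrist_force: [1.2, 1.4, -0.0]
finger_gap: 0.0002
grip_force: 0.0
```

move_arm(
  moves=[0.09,-0.16,0.0,0,0.0,0.09,-0.16,0.0,0,0.0,0.09,-0.16,0.0,0,0.0,0.09,-0.16,0.0,0,0.0,0.09,-0.16,0.0,0,0.0,0.09,-0.16,0.0,0,0.0,0.09,-0.16,0.0,0,0.0],
)

```text
clock: 1.68
tcp_pos: [0.5316, -0.0513, 0.2846]
orientation: [-0.001, 0.0, 1.0, 0.001]
wrist_force: [-0.5, 0.3, 1.0]
finger_gap: 0.0003
grip_force: 0.0
```

move_arm(
  moves=[0,0,-0.04,0,0,0,0,-0.08,0,0,0,0,-0.125,0,0,0,0,-0.125,0,0,0.01,-0.025,-0.125,0,0,0.02,-0.05,-0.125,0,0,0.035,-0.07,-0.125,0,0,0.045,-0.09,-0.125,0,0,0.055,-0.11,-0.125,0,0,0.065,-0.125,-0.125,0,0,0.07,-0.135,-0.125,0,0,0.07,-0.135,-0.125,0,0],
)

```text
clock: 2.68
tcp_pos: [0.6033, -0.1868, 0.1622]
orientation: [0.001, -0.0, 1.0, -0.001]
wrist_force: [0.2, 0.4, -0.2]
finger_gap: 0.0
grip_force: 0.0
```

```bash
python3 -c "
from h import *
shot('top','pics/t1.png');big('top','pics/t1b.png',205,155,425,285,3.6);print(env.get_state()['tcp_pos'])"
```

```text
[ 0.60244867 -0.18558161  0.16177313]
```

View pics/t1b.png

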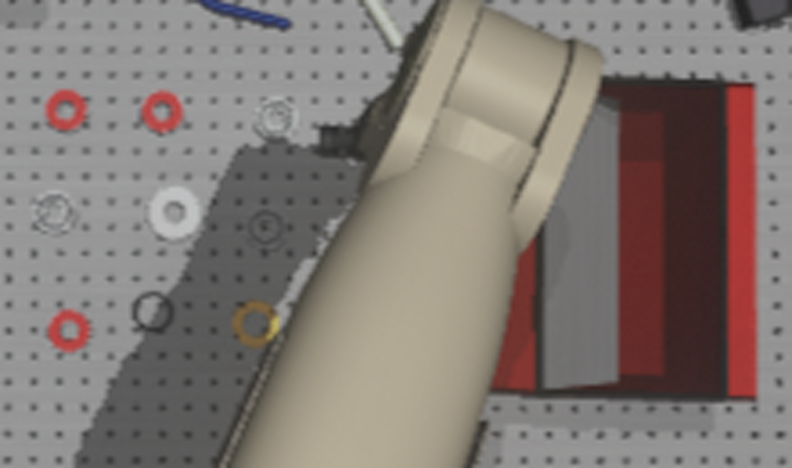

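The door is moving and hidden under the arm, which is fine. I'll keep pushing in small steps and watch the force.

move_arm(
  moves=[0,-0.005,0,0,0,0.001,-0.01,0,0,0,0.001,-0.015,0,0,0,0.001,-0.015,0,0,0],
)

```text
clock: 3.07
tcp_pos: [0.6029, -0.2003, 0.1611]
orientation: [0.0, -0.001, 1.0, 0.001]
wrist_force: [0.5, 2.6, 3.9]
finger_gap: -0.0
grip_force: 2.1
```

move_arm(
  moves=[0,-0.004,0,0,0,0,-0.008,0,0,0,0,-0.008,0,0,0],
)

```text
clock: 3.32
tcp_pos: [0.6032, -0.2075, 0.1613]
orientation: [0.0, -0.001, 1.0, 0.001]
wrist_force: [-0.1, 0.2, 0.5]
finger_gap: -0.0002
grip_force: 0.0
```

move_arm(
  moves=[0,-0.003,0,0,0,0,-0.006,0,0,0,0,-0.006,0,0,0],
)

```text
clock: 3.57
tcp_pos: [0.603, -0.2121, 0.1609]
orientation: [0.0, -0.001, 1.0, 0.003]
wrist_force: [0.2, 12.2, 5.9]
finger_gap: 0.0
grip_force: 5.5
```

move_arm(
  moves=[0,0.03,0,0,0,0,0.05,0.04,0,0,0.02,0.09,0.06,0,0.06,0.045,0.13,0.03,0,0.06,0.045,0.17,0,0,0.06,0.045,0.214,-0.03,0,0.06,0.045,0.214,-0.07,0,0.06,0.045,0.214,-0.07,0,0.06],
)

```text
clock: 4.23
tcp_pos: [0.6469, 0.0013, 0.0875]
orientation: [-0.001, -0.002, 1.0, -0.0]
wrist_force: [-0.9, -0.4, -0.1]
finger_gap: 0.0602
grip_force: 0.0
```

```bash
python3 -c "
from h import *
shot('top','pics/t2.png');shot('side','pics/s2.png')
print(env.get_state()['tcp_pos'],px('top',[.6484,.0017,.012]),px('side',[.6484,.0017,.012]))
a=cv2.imread('pics/t2.png')[140:290,200:430];b=cv2.imread('pics/s2.png')[150:384,20:350]
a=cv2.resize(a,(460,300));b=cv2.resize(b,(330,234));o=np.zeros((300,790,3),'u1');o[:,:460]=a;o[:234,460:]=b;cv2.imwrite('pics/c2.png',o)"
```

```text
[0.64394696 0.00112681 0.08501066] [249.5 185.6] [259.1 233. ]
```

View pics/c2.png

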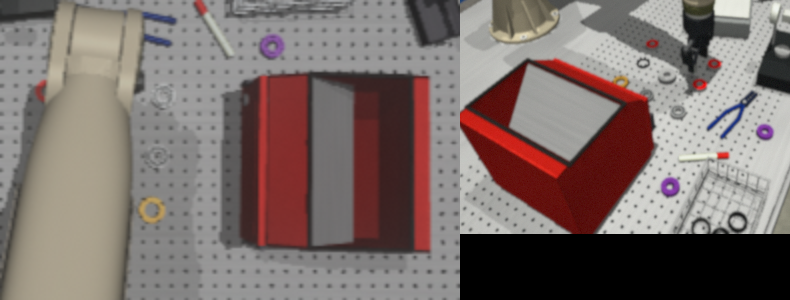

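The top and side views show the door flush with the box front. R2 is under the gripper, so I'll grasp it.

move_arm(
  moves=[0.003,0,-0.04,0,0.06,0.003,0,-0.073,0,0.06,0.003,0,-0.073,0,0.06,0.003,0,-0.073,0,0.03,0.003,0,-0.073,0,0.03,0.003,0,-0.073,0,0.03,0.003,0,-0.073,0,0.03],
  newtons=60,
)

```text
clock: 4.92
tcp_pos: [0.653, -0.0016, 0.0205]
orientation: [0.002, -0.0, 1.0, -0.0]
wrist_force: [0.4, -0.3, 0.1]
finger_gap: 0.0301
grip_force: 0.0
```

move_arm(
  moves=[0,0,0,0,0.06,0,0,0,0,0.06,0,0,0,0,0.06,0,0,0,0,0.06],
)

```text
clock: 5.25
tcp_pos: [0.6511, -0.0008, 0.0179]
orientation: [0.0, -0.001, 1.0, 0.0]
wrist_force: [0.5, 0.1, -0.3]
finger_gap: 0.0603
grip_force: 0.0
```

```bash
python3 -c "
from h import *
for i in range(4):
  print(env.get_state()['tcp_pos'],env.get_state()['qvel'].round(3))
  env.read_camera('top')"
```

```text
[ 0.65105249 -0.00081027  0.01786398] [ 0.     0.005 -0.002 -0.003 -0.003 -0.001]
[ 0.65094922 -0.00078432  0.01766692] [ 0.001  0.004 -0.001 -0.003 -0.     0.001]
[ 0.65087787 -0.00076116  0.01752407] [-0.001  0.003 -0.001 -0.002  0.001  0.   ]
[ 0.65086926 -0.0007863   0.01744916] [-0.002  0.001 -0.001 -0.001 -0.    -0.001]
```

move_arm(
  moves=[-0.002,0.001,-0.006,0,0.06,-0.002,0.001,-0.006,0,0.06,-0.002,0.001,-0.006,0,0.03,-0.002,0.001,-0.006,0,0.03,-0.002,0.001,-0.006,0,0.03,-0.002,0.001,-0.006,0,0.03,-0.002,0.001,-0.006,0,0.03],
)

```text
clock: 6.03
tcp_pos: [0.6491, 0.0001, 0.0116]
orientation: [0.0, -0.001, 1.0, 0.0]
wrist_force: [0.4, 0.1, 0.7]
finger_gap: 0.0367
grip_force: 60.1
```

move_arm(
  moves=[0,0,0.03,0,0.03,0,0,0.07,0,0.03,0,0,0.11,0,0.03,0,0,0.15,0,0.03,0,0,0.19,0,0.03,0,-0.02,0.23,0,0.03,0,-0.05,0.26,0,0.03,-0.02,-0.09,0.275,0,0.03,-0.03,-0.12,0.275,0,0.03,-0.04,-0.15,0.275,0,0.03,-0.04,-0.15,0.275,0,0.03,-0.04,-0.15,0.275,0,0.03],
)

```text
clock: 7.03
tcp_pos: [0.6083, -0.1517, 0.2865]
orientation: [0.0, 0.001, 1.0, 0.0]
wrist_force: [-0.0, -0.1, -0.5]
finger_gap: 0.0368
grip_force: 60.3
```

```bash
python3 -c "
from h import *
shot('side','pics/s3.png')
s=env.get_state();print(s['tcp_pos'],s['finger_gap'],px('side',s['tcp_pos']))
u,v=map(int,px('side',s['tcp_pos']));big('side','pics/s3b.png',max(u-65,0),max(v-65,0),u+65,v+50,4)"
```

```text
[ 0.60866857 -0.15040972  0.28630437] 0.03687068214369608 [206.9 179.7]
```

View pics/s3b.png

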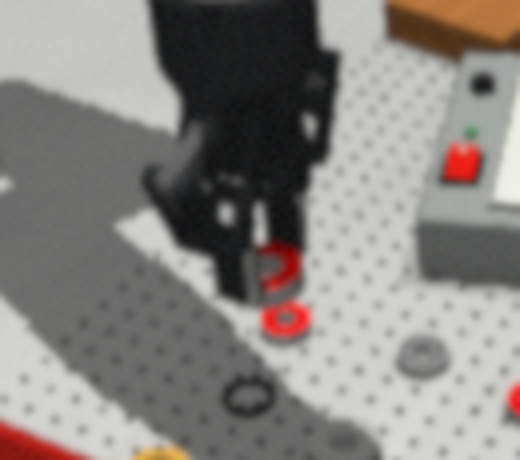

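R2 is held, though off-centre. I'll carry it over the gap at the back of the box and release it.

move_arm(
  moves=[-0.02,-0.04,0,0,0.03,-0.04,-0.08,0,0,0.03,-0.05,-0.12,0,0,0.03,-0.07,-0.16,0,0,0.03,-0.083,-0.2,0,0,0.03,-0.083,-0.24,0,0,0.03,-0.083,-0.27,0,0,0.03,-0.083,-0.27,-0.02,0,0.03,-0.083,-0.27,-0.02,0,0.03],
)

```text
clock: 7.83
tcp_pos: [0.5256, -0.4202, 0.2619]
orientation: [-0.002, 0.0, 1.0, 0.002]
wrist_force: [-0.7, 1.3, -2.3]
finger_gap: 0.0369
grip_force: 60.4
```

move_arm(
  moves=[0,0,0,0,0.06,0,0,0,0,0.06,0,0,0,0,0.06,0,0,0,0,0.06],
)

```text
clock: 8.17
tcp_pos: [0.5268, -0.4185, 0.2681]
orientation: [0.001, -0.002, 1.0, -0.001]
wrist_force: [0.9, -0.2, -0.0]
finger_gap: 0.0602
grip_force: 0.0
```

```bash
python3 -c "
from h import *
shot('top','pics/t3.png');shot('side','pics/s3.png')
a=cv2.imread('pics/t3.png')[140:290,200:430];b=cv2.imread('pics/s3.png')[120:384,0:350]
a=cv2.resize(a,(440,287));b=cv2.resize(b,(350,264));o=np.zeros((300,790,3),'u1');o[:287,:440]=a;o[:264,440:]=b;cv2.imwrite('pics/c3.png',o)"
```

```text
(no output)
```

View pics/c3.png

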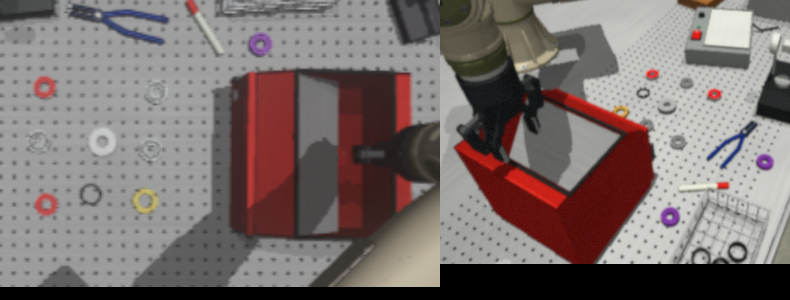

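R2 is in the box and its spot on the counter is empty. I'll re-measure the rest from this picture.

```bash
cat >> h.py <<'E'
def reds():
    p=cal('top')['pixels'].astype(int);m=((p[:,:,0]>140)&(p[:,:,1]<110)&(p[:,:,2]<110)).astype('u1')
    m[:,:205]=0;m[:,310:]=0;m[:165]=0;m[280:]=0
    n,l,s,c=cv2.connectedComponentsWithStats(m)
    for i in range(1,n):
        if s[i,4]>15:
            b=s[i];u,v=b[0]+(b[2]-1)/2,b[1]+(b[3]-1)/2;print('red',c[i].round(1),b[4],w('top',*c[i],.012)[:2])
E
python3 -c "
from h import *
reds()
for k,p in dict(G1=(39,142),G2=(156,92),G3=(150,150),ring=(102,142)).items():print(k,w('top',200+p[0]/1.913-.3,140+p[1]/1.913-.3,.012)[:2])"
```

```text
red [223.  185.2] 78 [0.6497 0.0914]
red [223.8 246.6] 81 [0.4437 0.0874]
G1 [0.5527 0.1005]
G2 [ 0.6412 -0.1057]
G3 [ 0.5389 -0.0947]
ring [ 0.5528 -0.0103]
```

move_arm(
  moves=[0.01,0.04,0.02,0,0.06,0.02,0.08,0.03,0,0.06,0.03,0.12,0.03,0,0.06,0.04,0.16,0.03,0,0.06,0.05,0.2,0.03,0,0.06,0.06,0.24,0.02,0,0.06,0.075,0.28,0.0,0,0.06,0.09,0.315,-0.02,0,0.06,0.1,0.345,-0.04,0,0.06,0.11,0.375,-0.06,0,0.06,0.12,0.41,-0.08,0,0.06,0.123,0.44,-0.1,0,0.06],
)

```text
clock: 9.27
tcp_pos: [0.65, 0.0227, 0.1663]
orientation: [0.001, -0.001, 1.0, 0.0]
wrist_force: [0.1, -0.1, -0.4]
finger_gap: 0.0599
grip_force: 0.0
```

move_arm(
  moves=[0,0.03,-0.02,0,0.06,0,0.05,-0.05,0,0.06,0,0.071,-0.08,0,0.06,0,0.071,-0.1,0,0.06,0,0.071,-0.1,0,0.06,0,0.071,-0.1,0,0.06,0,0.071,-0.1,0,0.06],
)

```text
clock: 9.85
tcp_pos: [0.65, 0.0908, 0.0683]
orientation: [0.001, -0.0, 1.0, -0.0]
wrist_force: [0.6, 0.0, 0.6]
finger_gap: 0.0599
grip_force: 0.0
```

move_arm(
  moves=[0,0,-0.03,0,0.06,0,0,-0.056,0,0.06,0,0,-0.056,0,0.06,0,0,-0.056,0,0.06,0,0,-0.056,0,0.06,0,0,-0.056,0,0.06,0,0,-0.056,0,0.06],
)

```text
clock: 10.43
tcp_pos: [0.6507, 0.091, 0.0129]
orientation: [0.002, -0.0, 1.0, 0.0]
wrist_force: [-0.1, -0.1, -0.7]
finger_gap: 0.0598
grip_force: 0.0
```

move_arm(
  moves=[-0.001,0,-0.001,0,0.06,-0.001,0,-0.001,0,0.03,-0.001,0,-0.001,0,0.03,-0.001,0,-0.001,0,0.03,-0.001,0,-0.001,0,0.03,-0.001,0,-0.001,0,0.03],
)

```text
clock: 10.93
tcp_pos: [0.6483, 0.0912, 0.0105]
orientation: [0.0, -0.001, 1.0, 0.0]
wrist_force: [-1.3, -0.0, 5.6]
finger_gap: 0.0373
grip_force: 59.4
```

move_arm(
  moves=[0,0,0.03,0,0.03,0,0,0.07,0,0.03,0,0,0.11,0,0.03,0,-0.02,0.145,0,0.03,-0.01,-0.05,0.17,0,0.03,-0.02,-0.08,0.2,0,0.03,-0.03,-0.11,0.225,0,0.03,-0.04,-0.14,0.25,0,0.03,-0.05,-0.17,0.275,0,0.03,-0.06,-0.205,0.285,0,0.03,-0.07,-0.24,0.285,0,0.03,-0.08,-0.28,0.285,0,0.03],
)

```text
clock: 11.93
tcp_pos: [0.5677, -0.1897, 0.2959]
orientation: [0.001, -0.001, 1.0, -0.0]
wrist_force: [0.3, -0.9, -0.2]
finger_gap: 0.0372
grip_force: 60.2
```

move_arm(
  moves=[-0.01,-0.04,0,0,0.03,-0.02,-0.08,0,0,0.03,-0.03,-0.12,0,0,0.03,-0.04,-0.16,0,0,0.03,-0.044,-0.2,-0.01,0,0.03,-0.044,-0.231,-0.03,0,0.03,-0.044,-0.231,-0.03,0,0.03,-0.044,-0.231,-0.03,0,0.03],
)

```text
clock: 12.6
tcp_pos: [0.5225, -0.4211, 0.2615]
orientation: [-0.002, 0.001, 1.0, 0.002]
wrist_force: [0.6, 0.6, -0.5]
finger_gap: 0.0371
grip_force: 60.3
```

move_arm(
  moves=[0,0,0,0,0.06,0,0,0,0,0.06,0,0,0.01,0,0.06,-0.005,0.04,0.02,0,0.06,-0.01,0.08,0.03,0,0.06,-0.02,0.12,0.03,0,0.06,-0.03,0.16,0.03,0,0.06,-0.035,0.2,0.03,0,0.06,-0.04,0.24,0.02,0,0.06,-0.05,0.28,0.0,0,0.06,-0.055,0.315,-0.02,0,0.06,-0.06,0.345,-0.04,0,0.06],
)

```text
clock: 13.6
tcp_pos: [0.4636, -0.0717, 0.226]
orientation: [0.002, -0.002, 1.0, -0.001]
wrist_force: [1.0, 0.6, -0.8]
finger_gap: 0.0599
grip_force: 0.0
```

move_arm(
  moves=[-0.005,0.03,-0.02,0,0.06,-0.01,0.06,-0.04,0,0.06,-0.015,0.09,-0.06,0,0.06,-0.019,0.12,-0.08,0,0.06,-0.019,0.15,-0.1,0,0.06,-0.019,0.162,-0.13,0,0.06,-0.019,0.162,-0.16,0,0.06,-0.019,0.162,-0.16,0,0.06,-0.019,0.162,-0.16,0,0.06,-0.019,0.162,-0.16,0,0.06],
)

```text
clock: 14.43
tcp_pos: [0.4458, 0.0875, 0.0664]
orientation: [0.001, -0.001, 1.0, 0.0]
wrist_force: [-0.1, 0.9, 0.2]
finger_gap: 0.0599
grip_force: 0.0
```

```bash
python3 -c "
from h import *
shot('top','pics/t4.png');s=env.get_state();print(s['tcp_pos'],s['finger_gap']);reds();print(px('top',s['tcp_pos']))"
```

```text
[0.44654501 0.0872035  0.06677351] 0.06018682979080007
[222.7 246.5]
```

move_arm(
  moves=[-0.002,0,-0.03,0,0.06,-0.002,0,-0.054,0,0.06,-0.002,0,-0.054,0,0.06,-0.002,0,-0.054,0,0.06,-0.002,0,-0.054,0,0.06,-0.002,0,-0.054,0,0.06,-0.002,0,-0.054,0,0.03,-0.002,0,-0.054,0,0.03,-0.002,0,-0.054,0,0.03,-0.002,0,-0.054,0,0.03,-0.002,0,-0.054,0,0.03],
)

```text
clock: 15.4
tcp_pos: [0.4441, 0.0871, 0.0122]
orientation: [0.001, -0.001, 1.0, -0.0]
wrist_force: [-2.8, -1.5, 10.1]
finger_gap: 0.037
grip_force: 58.8
```

move_arm(
  moves=[0,0,0.03,0,0.03,0,0,0.07,0,0.03,0,0,0.11,0,0.03,0,-0.02,0.145,0,0.03,0.005,-0.05,0.17,0,0.03,0.01,-0.08,0.2,0,0.03,0.02,-0.11,0.225,0,0.03,0.03,-0.14,0.25,0,0.03,0.035,-0.17,0.275,0,0.03,0.04,-0.205,0.285,0,0.03,0.05,-0.24,0.285,0,0.03,0.06,-0.28,0.285,0,0.03],
)

```text
clock: 16.4
tcp_pos: [0.5033, -0.1941, 0.2975]
orientation: [0.001, -0.001, 1.0, -0.001]
wrist_force: [1.1, 0.3, -0.9]
finger_gap: 0.0364
grip_force: 60.5
```

move_arm(
  moves=[0.005,-0.04,0,0,0.03,0.01,-0.08,0,0,0.03,0.015,-0.12,0,0,0.03,0.018,-0.16,0,0,0.03,0.021,-0.2,-0.01,0,0.03,0.021,-0.227,-0.03,0,0.03,0.021,-0.227,-0.03,0,0.03,0.021,-0.227,-0.03,0,0.03],
)

```text
clock: 17.07
tcp_pos: [0.5227, -0.4207, 0.263]
orientation: [-0.002, 0.001, 1.0, 0.002]
wrist_force: [-0.4, 1.6, 0.1]
finger_gap: 0.0362
grip_force: 60.5
```

move_arm(
  moves=[0,0,0,0,0.06,0,0,0,0,0.06,0,0,0.01,0,0.06,0,0,0.01,0,0.06],
)

```text
clock: 17.4
tcp_pos: [0.5249, -0.4188, 0.279]
orientation: [0.002, -0.002, 1.0, -0.002]
wrist_force: [0.1, -0.6, 1.2]
finger_gap: 0.06
grip_force: 0.0
```

```bash
python3 -c "
from h import *
shot('top','pics/t5.png');reds();print(env.get_state()['tcp_pos']);big('top','pics/t5b.png',205,155,425,285,3.6)"
```

```text
[ 0.52495711 -0.41898151  0.27831087]
```

View pics/t5b.png

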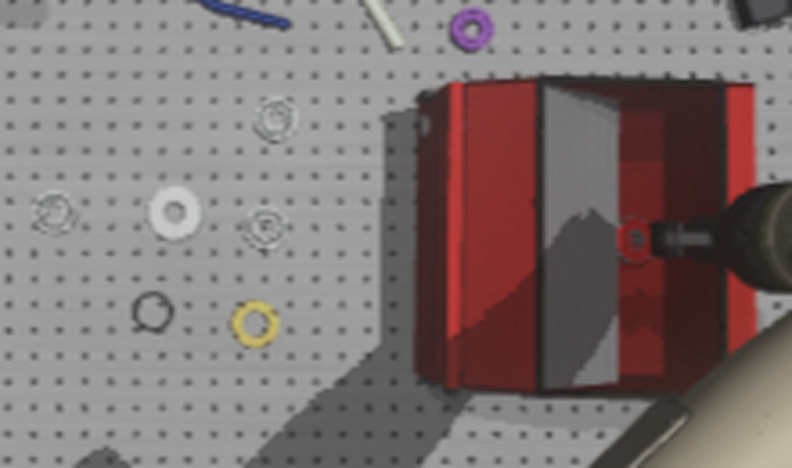

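All rejects are off the counter, and one is visible in the box's gap at crop (634,240). The goods at (54,213), (275,119) and (267,228) haven't moved. Next is G3.

move_arm(
  moves=[0,0.04,0.01,0,0.06,0,0.08,0.02,0,0.06,0,0.12,0.02,0,0.06,0,0.16,0.01,0,0.06,0.005,0.2,0.0,0,0.06,0.01,0.24,-0.01,0,0.06,0.015,0.28,-0.03,0,0.06,0.015,0.31,-0.06,0,0.06,0.015,0.324,-0.1,0,0.06,0.015,0.324,-0.14,0,0.06,0.015,0.324,-0.18,0,0.06,0.015,0.324,-0.21,0,0.06],
)

```text
clock: 18.45
tcp_pos: [0.5376, -0.0937, 0.0633]
orientation: [-0.0, -0.002, 1.0, 0.0]
wrist_force: [-0.7, 0.5, 0.2]
finger_gap: 0.06
grip_force: 0.0
```

move_arm(
  moves=[0,0,0,0,0.06,0,0,0,0,0.06,0,0,0,0,0.06],
)

```text
clock: 18.7
tcp_pos: [0.5403, -0.096, 0.0677]
orientation: [0.001, -0.001, 1.0, -0.0]
wrist_force: [0.6, -0.1, 1.1]
finger_gap: 0.0597
grip_force: 0.0
```

move_arm(
  moves=[0,0,-0.03,0,0.06,0,0,-0.054,0,0.06,0,0,-0.054,0,0.06,0,0,-0.054,0,0.06,0,0,-0.054,0,0.06,0,0,-0.054,0,0.06,0,0,-0.054,0,0.03,0,0,-0.054,0,0.03,0,0,-0.054,0,0.03,0,0,-0.054,0,0.03,0,0,-0.054,0,0.03],
)

```text
clock: 19.62
tcp_pos: [0.5401, -0.0963, 0.0136]
orientation: [0.001, -0.001, 1.0, -0.001]
wrist_force: [-1.7, -0.7, 9.3]
finger_gap: 0.0368
grip_force: 58.9
```

move_arm(
  moves=[0,0,0.04,0,0.03,0,0,0.08,0,0.03,0,0.02,0.115,0,0.03,0,0.05,0.14,0,0.03,0,0.09,0.15,0,0.03,0,0.13,0.15,0,0.03,0,0.17,0.15,0,0.03,0,0.21,0.15,0,0.03,0,0.25,0.15,0,0.03,0.005,0.29,0.15,0,0.03,0.01,0.33,0.15,0,0.03,0.015,0.37,0.15,0,0.03],
)

```text
clock: 20.62
tcp_pos: [0.5536, 0.2762, 0.1621]
orientation: [0.0, -0.001, 1.0, 0.0]
wrist_force: [1.3, -0.7, 0.0]
finger_gap: 0.0365
grip_force: 60.2
```

move_arm(
  moves=[0.003,0.04,0,0,0.03,0.005,0.08,0,0,0.03,0.005,0.12,-0.01,0,0.03,0.005,0.131,-0.04,0,0.03,0.005,0.131,-0.07,0,0.03,0.005,0.131,-0.07,0,0.03,0.005,0.131,-0.07,0,0.03,0.005,0.131,-0.07,0,0.03],
)

```text
clock: 21.28
tcp_pos: [0.5595, 0.4048, 0.093]
orientation: [0.0, -0.0, 1.0, 0.0]
wrist_force: [-1.1, 0.6, 0.1]
finger_gap: 0.0365
grip_force: 60.4
```

move_arm(
  moves=[0,0,-0.005,0,0.03,0,0,-0.01,0,0.03,0,0,-0.01,0,0.03,0,0,-0.01,0,0.03,0,0,-0.01,0,0.05,0,0,-0.01,0,0.05,0,0,-0.01,0,0.05,0,0,0.03,0,0.05,0,0,0.07,0,0.05],
)

```text
clock: 22.03
tcp_pos: [0.5568, 0.4039, 0.1591]
orientation: [-0.003, -0.001, 1.0, -0.002]
wrist_force: [1.2, 0.6, 1.0]
finger_gap: 0.0499
grip_force: 0.0
```

move_arm(
  moves=[0.005,-0.04,0,0,0.06,0.01,-0.08,0,0,0.06,0.02,-0.12,0,0,0.06,0.025,-0.16,0,0,0.06,0.03,-0.2,0,0,0.06,0.04,-0.24,0,0,0.06,0.045,-0.28,0,0,0.06,0.05,-0.32,0,0,0.06,0.06,-0.36,0,0,0.06,0.065,-0.4,0,0,0.06,0.075,-0.44,-0.02,0,0.06,0.082,-0.475,-0.04,0,0.06],
)

```text
clock: 23.03
tcp_pos: [0.6423, -0.0695, 0.1251]
orientation: [0.003, -0.0, 1.0, -0.001]
wrist_force: [0.2, -0.1, -0.5]
finger_gap: 0.0599
grip_force: 0.0
```

move_arm(
  moves=[0,-0.02,-0.02,0,0.06,0,-0.035,-0.046,0,0.06,0,-0.035,-0.046,0,0.06,0,-0.035,-0.046,0,0.06,0,-0.035,-0.046,0,0.06],
)

```text
clock: 23.45
tcp_pos: [0.6407, -0.1015, 0.078]
orientation: [0.0, -0.001, 1.0, 0.0]
wrist_force: [0.8, 0.6, -1.0]
finger_gap: 0.0601
grip_force: 0.0
```

```bash
python3 -c "
from h import *
shot('top','pics/t6.png');s=env.get_state();print(s['tcp_pos'])
a=cal('top')['pixels'][150:280,95:310,::-1];cv2.imwrite('pics/t6b.png',cv2.resize(a,None,fx=3.7,fy=3.7,interpolation=2))"
```

```text
[ 0.6413104  -0.10120688  0.07874602]
```

View pics/t6b.png

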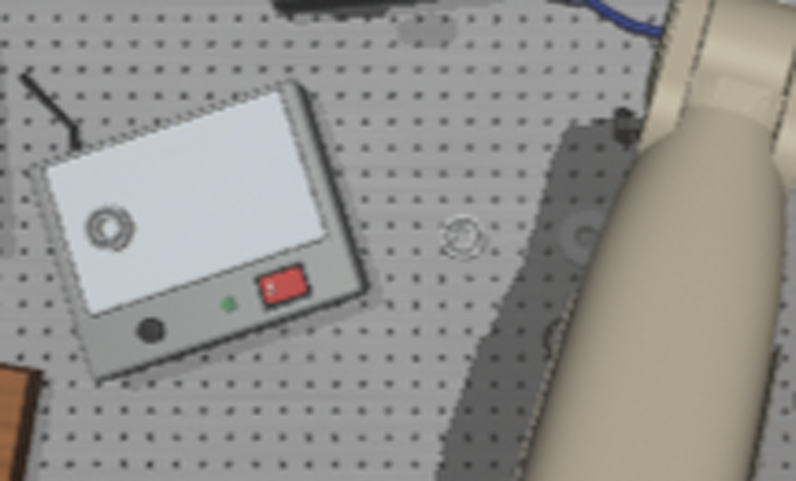

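The first good bearing lies in the tray at (110,228), and G1 hasn't moved, at (463,237). I'll grasp G2.

move_arm(
  moves=[0,-0.004,-0.03,0,0.06,0,-0.004,-0.066,0,0.06,0,-0.004,-0.066,0,0.06,0,-0.004,-0.066,0,0.06,0,-0.004,-0.066,0,0.06,0,-0.004,-0.066,0,0.06,0,-0.004,-0.066,0,0.03,0,-0.004,-0.066,0,0.03,0,-0.004,-0.066,0,0.03,0,-0.004,-0.066,0,0.03,0,-0.004,-0.066,0,0.03],
)

```text
clock: 24.42
tcp_pos: [0.6419, -0.1062, 0.0139]
orientation: [0.002, -0.001, 1.0, -0.0]
wrist_force: [-1.8, 1.3, 7.6]
finger_gap: 0.0361
grip_force: 59.1
```

move_arm(
  moves=[0,0,0.04,0,0.03,0,0,0.08,0,0.03,0,0.02,0.115,0,0.03,-0.005,0.05,0.14,0,0.03,-0.01,0.09,0.15,0,0.03,-0.02,0.13,0.15,0,0.03,-0.025,0.17,0.15,0,0.03,-0.03,0.21,0.15,0,0.03,-0.035,0.25,0.15,0,0.03,-0.04,0.29,0.15,0,0.03,-0.045,0.33,0.15,0,0.03,-0.05,0.37,0.15,0,0.03],
)

```text
clock: 25.42
tcp_pos: [0.5899, 0.2659, 0.1622]
orientation: [0.001, -0.001, 1.0, 0.0]
wrist_force: [1.3, 0.6, -0.8]
finger_gap: 0.0362
grip_force: 60.2
```

move_arm(
  moves=[-0.005,0.04,0,0,0.03,-0.01,0.075,-0.02,0,0.03,-0.01,0.075,-0.05,0,0.03,-0.01,0.075,-0.07,0,0.03,-0.01,0.075,-0.07,0,0.03,-0.01,0.075,-0.07,0,0.03,-0.01,0.075,-0.07,0,0.03],
)

```text
clock: 26.0
tcp_pos: [0.5813, 0.339, 0.0929]
orientation: [0.001, -0.0, 1.0, 0.0]
wrist_force: [0.7, 0.7, 0.0]
finger_gap: 0.0365
grip_force: 60.3
```

move_arm(
  moves=[0,0,-0.005,0,0.03,0,0,-0.01,0,0.03,0,0,-0.01,0,0.03,0,0,-0.01,0,0.03,0,0,-0.01,0,0.048,0,0,-0.01,0,0.048,0,0,-0.01,0,0.048,0,0,0.03,0,0.048,0,0,0.07,0,0.048],
)

```text
clock: 26.75
tcp_pos: [0.5778, 0.338, 0.1586]
orientation: [-0.004, -0.001, 1.0, -0.002]
wrist_force: [1.5, 0.3, -0.5]
finger_gap: 0.048
grip_force: 0.0
```

move_arm(
  moves=[-0.005,-0.04,0,0,0.06,-0.01,-0.08,0,0,0.06,-0.015,-0.12,0,0,0.06,-0.02,-0.16,0,0,0.06,-0.025,-0.2,-0.02,0,0.06,-0.028,-0.238,-0.05,0,0.06,-0.028,-0.238,-0.086,0,0.06,-0.028,-0.238,-0.086,0,0.06,-0.028,-0.238,-0.086,0,0.06,-0.028,-0.238,-0.086,0,0.06],
)

```text
clock: 27.58
tcp_pos: [0.553, 0.1016, 0.0763]
orientation: [0.0, -0.001, 1.0, 0.0]
wrist_force: [0.4, -0.0, 0.7]
finger_gap: 0.0601
grip_force: 0.0
```

move_arm(
  moves=[0,0,-0.03,0,0.06,0,0,-0.063,0,0.06,0,0,-0.063,0,0.06,0,0,-0.063,0,0.06,0,0,-0.063,0,0.06,0,0,-0.063,0,0.06,0,0,-0.063,0,0.03,0,0,-0.063,0,0.03,0,0,-0.063,0,0.03,0,0,-0.063,0,0.03,0,0,-0.063,0,0.03],
)

```text
clock: 28.5
tcp_pos: [0.5538, 0.1012, 0.0145]
orientation: [0.002, -0.001, 1.0, 0.0]
wrist_force: [-2.7, 0.5, 8.1]
finger_gap: 0.0362
grip_force: 58.9
```

move_arm(
  moves=[0,0,0.04,0,0.03,0,0,0.08,0,0.03,0,0,0.12,0,0.03,0,0.02,0.148,0,0.03,0.01,0.06,0.148,0,0.03,0.02,0.1,0.148,0,0.03,0.035,0.14,0.148,0,0.03,0.05,0.171,0.13,0,0.03,0.05,0.171,0.1,0,0.03,0.05,0.171,0.08,0,0.03,0.05,0.171,0.08,0,0.03,0.05,0.171,0.08,0,0.03],
)

```text
clock: 29.5
tcp_pos: [0.6011, 0.2718, 0.0913]
orientation: [-0.002, -0.001, 1.0, -0.0]
wrist_force: [0.6, 0.6, -1.0]
finger_gap: 0.0361
grip_force: 60.2
```

move_arm(
  moves=[0,0,-0.005,0,0.03,0,0,-0.01,0,0.03,0,0,-0.01,0,0.03,0,0,-0.01,0,0.03,0,0,-0.01,0,0.048,0,0,-0.01,0,0.048,0,0,-0.01,0,0.048,0,0,0.03,0,0.048,0,0,0.07,0,0.048],
)

```text
clock: 30.25
tcp_pos: [0.6, 0.2713, 0.16]
orientation: [-0.003, -0.001, 1.0, -0.001]
wrist_force: [1.0, 0.2, -0.5]
finger_gap: 0.0477
grip_force: 0.0
```

move_arm(
  moves=[-0.03,-0.03,0.01,0,0.0,-0.06,-0.06,0.01,0,0.0,-0.09,-0.09,0.01,0,0.0,-0.12,-0.12,0.01,0,0.0,-0.15,-0.15,0.01,0,0.0,-0.15,-0.18,0.01,0,0.0,-0.15,-0.21,0.01,0,0.0,-0.15,-0.21,0.01,0,0.0,-0.15,-0.21,0.01,0,0.0],
)

```text
clock: 31.0
tcp_pos: [0.4526, 0.0608, 0.1728]
orientation: [0.001, 0.001, 1.0, 0.0]
wrist_force: [-0.7, -0.7, -0.8]
finger_gap: 0.0003
grip_force: 0.0
```

```bash
python3 -c "
from h import *
shot('top','pics/t7.png');shot('side','pics/s7.png');s=env.get_state();print(s['tcp_pos'])
a=cal('top')['pixels'][140:290,95:430,::-1];cv2.imwrite('pics/t7b.png',cv2.resize(a,None,fx=2.38,fy=2.38,interpolation=2))"
```

```text
[0.45267022 0.06221119 0.1724984 ]
```

View pics/t7b.png

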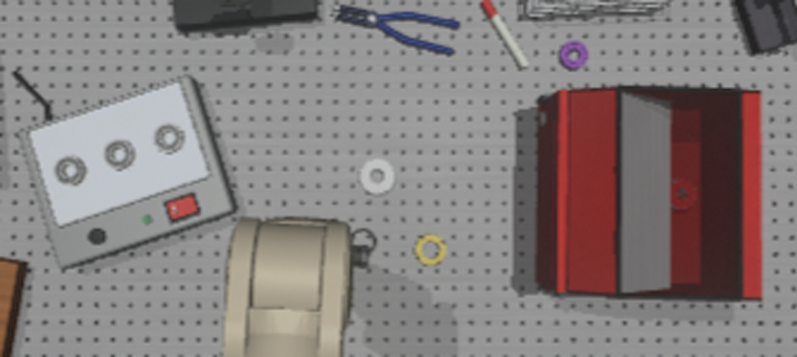

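The picture shows the three goods in the tray at (70,170), (120,154) and (169,137). The counter is clear of bearings, the door is shut, and the rocker is still off. Now I'll press the rocker.

move_arm(
  moves=[0.01,0.04,0,0,0.0,0.02,0.08,0,0,0.0,0.03,0.12,0,0,0.0,0.04,0.16,0,0,0.0,0.052,0.204,-0.02,0,0.0,0.052,0.204,-0.05,0,0.0,0.052,0.204,-0.068,0,0.0,0.052,0.204,-0.068,0,0.0,0.052,0.204,-0.068,0,0.0,0.052,0.204,-0.068,0,0.0],
)

```text
clock: 31.93
tcp_pos: [0.5046, 0.2668, 0.1051]
orientation: [0.0, -0.001, 1.0, 0.0]
wrist_force: [0.2, 0.6, -0.3]
finger_gap: -0.0001
grip_force: 0.0
```

move_arm(
  moves=[0,0,-0.005,0,0,0,0,-0.01,0,0,0,0,-0.014,0,0,0,0,-0.018,0,0,0,0,-0.02,0,0,0,0,-0.02,0,0,0,0,-0.02,0,0],
)

```text
clock: 32.52
tcp_pos: [0.5043, 0.2657, 0.084]
orientation: [-0.0, -0.0, 1.0, -0.0]
wrist_force: [-0.1, 0.2, -0.6]
finger_gap: 0.0
grip_force: 0.0
```

move_arm(
  moves=[0,0,-0.002,0,0,0,0,-0.004,0,0,0,0,-0.004,0,0,0,0,-0.004,0,0],
)

```text
clock: 32.85
tcp_pos: [0.504, 0.2671, 0.082]
orientation: [0.0, -0.001, 1.0, 0.001]
wrist_force: [-5.9, 2.8, 13.0]
finger_gap: 0.0001
grip_force: 6.9
```

move_arm(
  moves=[0,0,-0.002,0,0,0,0,-0.003,0,0,0,0,-0.003,0,0,0,0,-0.003,0,0],
)

```text
clock: 33.18
tcp_pos: [0.5041, 0.2671, 0.0816]
orientation: [0.001, -0.001, 1.0, 0.001]
wrist_force: [-11.7, -0.3, 30.3]
finger_gap: -0.0001
grip_force: 15.0
```

It's solid at 30 N, so I'll retreat and check.

move_arm(
  moves=[0,0,0.03,0,0.0,0,0,0.07,0,0.0,0,-0.03,0.1,0,0.0,-0.03,-0.07,0.1,0,0.0,-0.05,-0.11,0.1,0,0.0,-0.05,-0.15,0.1,0,0.0,-0.05,-0.19,0.1,0,0.0,-0.05,-0.19,0.1,0,0.0,-0.05,-0.19,0.1,0,0.0,-0.05,-0.19,0.1,0,0.0],
)

```text
clock: 34.02
tcp_pos: [0.4545, 0.0758, 0.1772]
orientation: [0.0, 0.0, 1.0, 0.0]
wrist_force: [0.2, 0.1, 0.6]
finger_gap: -0.0001
grip_force: 0.0
```

```bash
python3 -c "
from h import *
b=cv2.imread('pics/s7.png')
shot('top','pics/t8.png');shot('side','pics/s8.png')
a=cv2.imread('pics/s8.png')
f=lambda i:cv2.resize(i[120:195,240:325],None,fx=4.6,fy=4.6,interpolation=2)
t=cv2.resize(cv2.imread('pics/t8.png')[160:270,95:435],(782,253))
o=np.hstack([f(b),f(a)]);o=np.vstack([o[:,:782],t]);cv2.imwrite('pics/c8.png',o);print(o.shape)"
```

```text
(598, 782, 3)
```

View pics/c8.png

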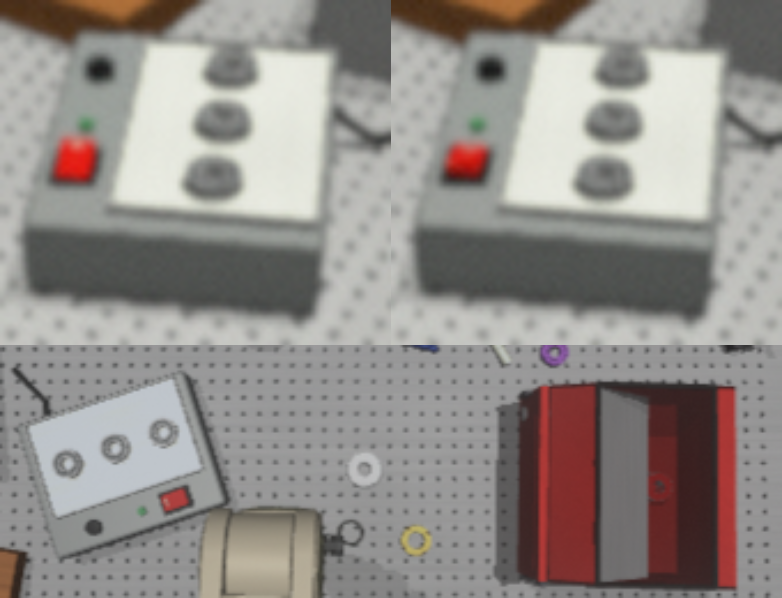

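The rocker has tipped over: its -y end is now raised. The three goods lie in the tray, the door is shut, and the arm is clear.

```bash
python3 -c "
from workcell import env
print(env.hand_in())"
```

```text
the job is handed in; nothing more can be done
None
```

I handed the job in at about 34 s: door shut, all three rejects dropped into the box, all three good bearings in the tray, and the rocker pressed on last. The hand-in gave no verdict, and the pictures show only one of the rejects inside the box.

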